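# Make up two chair-repair kits in their fitted trays

## Robot

A 6-joint arm with a two-finger parallel gripper is mounted at the origin on a cart in front of the work surface, level with it; the furniture and walls round the work are solid. World frame = base frame: x ahead of the robot, y to its left, z up, the work surface at z = 0. Lengths are in m, angles in degrees, forces in N, time in s.
With the tool pointing down it reaches from about 0.35 to 0.975 m from the base axis. Payload 7.1 kg.
Tool frame: the origin (TCP) lies at the very end of the fingers, on their centre line; the grasp point (between the pads) lies env.grip_point_offset behind it (env.grip_point_offset is the distance from the TCP to the grasp point, in m); z points along the fingers, y is the line along which they close (so a half turn about z gives the same grasp; the last joint's range is limited). The gripper opens to 88 mm and grips with 3 to 60 N. Pads are 20 mm wide; open, the fingers measure 115 mm over their backs; the gripper's body (75 mm by 178 mm) begins 61 mm behind the grasp point.
Start: joints at [-1.089, 24.242, 93.386, -0, 62.372, -1.089], TCP at [0.625, 0, 0.223] pointing down, gripper open.
Joint ranges: [-172.04, 172.04], [-51.8, 120.97], [4.93, 147.93], [-75.15, 255.16], [6.16, 154.13], [-145.62, 145.62]. Speed limits (degrees/s): [136.94, 136.94, 172.46, 180, 180, 180].

## Interface

Orientations are given as [roll, pitch, yaw] about the fixed x, y, z axes, in that order (R = Rz(yaw) Ry(pitch) Rx(roll)).
In Python, from cell import env gives the robot as it stands. The module is installed in compiled form; this text tells all that it offers.
- The arm moves only by the tool send_rows, never from a script. Its argument "deltas" is a list of rows, each a list of 7 numbers: the shift along the tool's x, y, z in units of 30 mm (1.0 is 30 mm), then the turn, a rotation vector about the tool's x, y, z in units of 10 degrees (1.0 is 10 degrees), then the opening, from 0 (shut) to 1 (fully open). In form: [[dx, dy, dz, rx, ry, rz, hand], ...]. A call has 1 to 10 rows; each row is the pose to reach, as a shift and turn from the pose commanded when the call began, along the tool's axes at that moment; what a row does not reach only later rows make up. A row lasts 1/8 s, in which the tool goes at most 62.5 mm and 10.7 degrees, less where a joint would pass 70% of its speed; a pose out of reach is approached as far as the arm can. A call with a gripper value outside its range is refused whole. The fingers move at their own pace and stop on an object; the grip force is fixed at half the most. Time passes only in rows, so rows that repeat a pose let the fingers close. It gives the time, the measured TCP pose, the force, the opening and the grip force at its end, in the units of the state.
- env.sense(): the state, without advancing time (a new reading comes with each control period).
- env.read_camera(name): name is "scene" or "side" or "wrist"; returns a dict with "img" (384x512x3 uint8, red, green, blue), "range_z" (384x512 float32, m along the optical axis (not along the pixel's ray), 0 where there is no reading), "fx", "fy", "cx", "cy" (pixels), "world_from_camera" (4x4, takes a point from camera to world coordinates). Camera axes: x right, y up, looking along -z (the intrinsics and any distortion apply to the point x, -y, -z); pixel columns grow to the right and rows downward; lengths in m; the calibration is good to about 2 mm. A picture is of the moment at which its call begins.
- env.hand_in(): hands the job in; it is judged then, once.
The state is a dict: "time": time; "joint_pos": joint angles; "joint_velocities": joint speeds; "tau": joint torques, N m; "position": TCP position; "eef_rot": TCP orientation; "force": force on the tool from outside, world axes, zero at the start; "torque": the same for the moment, N m; "finger_gap": opening from 0.0 (shut) to 1.0 (fully open); "grasp_force": force on a finger pad.
Only numpy, scipy, OpenCV 4.12 (cv2) and the standard library are available. Lean on these libraries where they do the work, as an engineer would, in place of code of your own. Each camera call takes 0.05 s, during which the arm holds its last target. There are 200 camera calls.

## Task

Make up the two chair-repair kits from the stock lying about the near bench. The corner-block kit goes in the larger tray: lay the long dowel in the channel, the widest flat pine block in the narrow bay and the box of screws in the square bay; the foot kit goes in the smaller tray: lay the short dowel in the channel and stand the small turned foot upright, wide end down, in the drilled hole. Each part must lie fully down on the floor of its own place, with everything let go; leave the other pine offcuts where they are.

Things in the scene. Friction and masses are not known exactly. Their poses are not given: they have to be found in the camera images.
- block_tray: larger kit tray, fixed: plywood base, low fences; 150 (x) by 182 (y) by 14 mm. Origin: centre of underside; x roughly away from the robot, y left, z up. Floor 6 mm, fence tops 14 mm over the bench; fences 8 mm wide. Near channel 34 (x) by 166 (y), centre x -50, y 0. Narrow bay 92 (x) by 62 (y), centre x 21, y -52; a 75 mm part lies along x. Square bay 92 (x) by 96 (y), centre x 21, y 35
- foot_tray: smaller kit tray, fixed: plywood base, low fences; 112 (x) by 154 (y) by 14 mm. Origin: centre of underside; x roughly away from the robot, y left, z up. Floor 6 mm, fence and rail tops 14 mm over the bench; fences 8 mm wide. Near channel 34 (x) by 138 (y), centre x -31, y 0. Behind it a pale rail with one round hole, 42 mm in diameter, centre x 21, y 0, open down to the floor
- dowel_2: the long fluted beech dowel, 10 mm thick and 150 mm long, lying on the bench. Origin: middle of its length, at its underside; y along its length, z up. Grip it across its middle with the fingertips close to the bench; let go over the channel with the fingertips just above the fences, it drops the last few mm.
- dowel_1: the short fluted beech dowel, 10 mm thick and 120 mm long, lying on the bench. Origin: middle of its length, at its underside; y along its length, z up.
- block_a: the widest flat pine block, 45 mm (x) by 75 mm (y) by 22 mm high (the other offcuts are 38 mm wide or less). Origin: centre of its underside; z up. Grip it across its 45 mm.
- screw_box: small open cardboard box of screws on the near bench (a like one stands out of reach on the bench behind), 64 mm (x) by 66 mm (y) by 33 mm high, solid inside. Origin: centre of its underside; z up. Grip it across either side from above.
- turned_foot: small dark turned chair foot (not the wide dark pot) standing upright on its wide end, 25 mm in diameter low down, narrower at the top, 38 mm high. Origin: centre of its underside; z up. Grip it low, at its widest part near the foot's bottom, fingertips about 4 mm above the underside.
- block_b: bystander: shorter, thicker pine offcut, 38 mm (x) by 62 mm (y) by 30 mm high, loose. Origin: centre of its underside. Leave it
- wedge: bystander: slim pine offcut, 30 mm (x) by 90 mm (y) by 18 mm high, loose. Origin: centre of its underside. Leave it

How it is judged:
By the outcome, as a careful person would: the job done as asked, in the order asked, and still so for the second after the job is handed in, with the robot touching nothing.
It also fails if it takes over 125 s, if anything falls off the work surface, if the arm or the gripper's body presses on something with over 40 N, if the wrist force passes 120 N, or if a joint passes its speed limit or range.

## Working session

There is one attempt and no reset: what is moved stays moved. The work goes in short steps, Python scripts to look and compute and a tool call to move; the robot and the scene stay as the last step left them, time stands still between calls to the robot, and variables do not carry over. Pictures are saved under pics/ and viewed, at most 16 in all, crops included, and the job is handed in when it is done.

Besides the shell and the picture viewer there is one more tool, called after "Call:" by a JSON object that holds its "method" and its "body". send_rows: Moves the arm, as the interface text tells. Its arguments: {"type":"object","properties":{"deltas":{"type":"array","items":{"type":"array","items":{"type":"number"}}}},"required":["deltas"]}

```bash
mkdir -p pics; cat > h.py <<'E'
import numpy as np, cv2, json
from cell import env
def snap(n,save):
    c=env.read_camera(n); np.save('pics/%s.npy'%save,c,allow_pickle=True)
    cv2.imwrite('pics/%s.png'%save,cv2.resize(c['img'][:,:,::-1],(800,600),interpolation=cv2.INTER_CUBIC)); return c
def load(s): return np.load('pics/%s.npy'%s,allow_pickle=True).item()
def cloud(c):
    z=c['range_z']; v,u=np.mgrid[0:z.shape[0],0:z.shape[1]]
    p=np.stack([(u-c['cx'])/c['fx']*z,-(v-c['cy'])/c['fy']*z,-z,np.ones_like(z)],-1)
    w=(p@c['world_from_camera'].T)[...,:3]; w[z==0]=np.nan; return w
E
python3 - <<'E'
from h import *
for n in('scene','side','wrist'):
    c=snap(n,n+'0'); print(n,c.keys(),c['fx'],c['cx'],c['cy'],np.round(c['world_from_camera'],3).tolist())
print(env.sense(),env.grip_point_offset)
E
```

```text
scene dict_keys(['img', 'range_z', 'fx', 'fy', 'cx', 'cy', 'world_from_camera']) 378.64054887908003 254.4468468566292 188.768510937657 [[0.63, 0.483, -0.608, -0.062], [-0.776, 0.376, -0.505, -0.471], [-0.015, 0.791, 0.612, 0.623], [0.0, 0.0, 0.0, 1.0]]
side dict_keys(['img', 'range_z', 'fx', 'fy', 'cx', 'cy', 'world_from_camera']) 453.67267880452766 248.47672697363484 192.8874485497817 [[-0.872, 0.276, -0.403, -0.005], [-0.488, -0.52, 0.701, 0.951], [-0.016, 0.808, 0.589, 0.843], [0.0, 0.0, 0.0, 1.0]]
wrist dict_keys(['img', 'range_z', 'fx', 'fy', 'cx', 'cy', 'world_from_camera']) 292.35452349640696 250.4324736204698 193.8773384721767 [[1.0, -0.0, 0.002, 0.626], [-0.0, 0.958, 0.288, 0.08], [-0.002, -0.288, 0.958, 0.384], [0.0, 0.0, 0.0, 1.0]]
{'time': 0.15, 'joint_pos': array([-1.08866605e+00,  2.42760278e+01,  9.34211076e+01, -6.92469599e-04,
        6.23726751e+01, -1.08970132e+00]), 'joint_velocities': array([-0.00293993, -0.12341445, -0.20542079, -0.05607257,  0.04395655,
        0.05613021]), 'tau': array([ 9.52650989e-04, -5.44981134e+01, -2.73919362e+01,  6.45430083e-02,
        2.04369903e-02, -3.19723256e-05]), 'position': array([6.24561838e-01, 3.02249663e-05, 2.22064072e-01]), 'eef_rot': array([-1.79930190e+02, -7.14623716e-04,  9.00013563e+01]), 'force': array([ 0.45586157, -0.75308759, -0.60438732]), 'torque': array([ 0.00843453,  0.04384708, -0.00351464]), 'grasp_force': 0.0, 'finger_gap': 1.000771186368681} 0.0187
```

View pics/scene0.png

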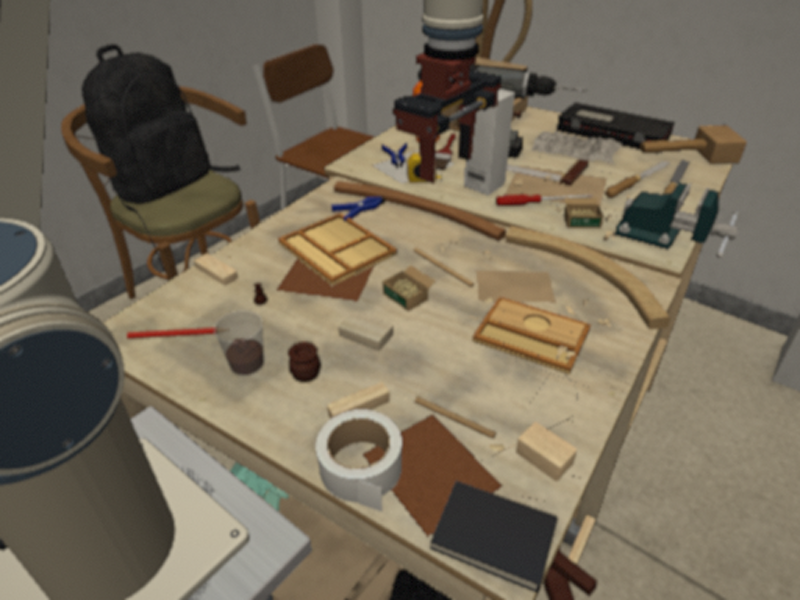

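View pics/side0.png

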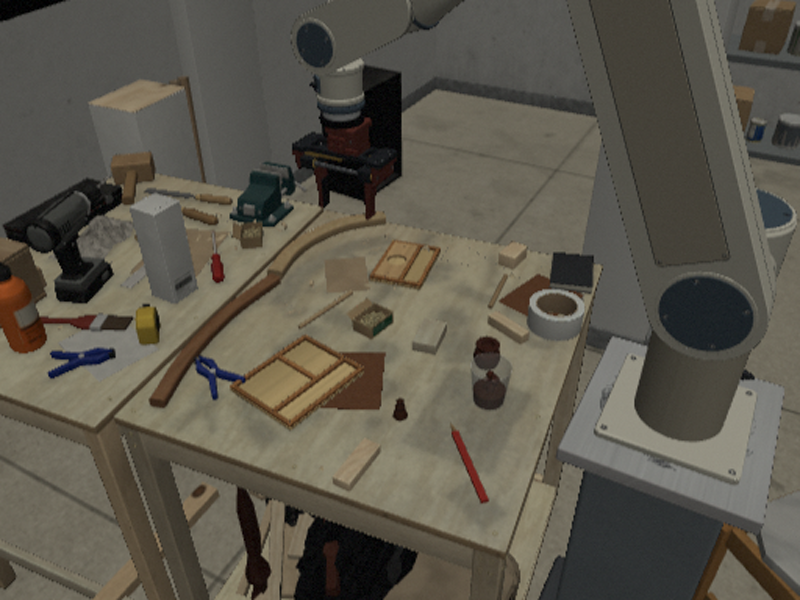

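```bash
python3 - <<'E'
from h import *
# top-down ortho mosaic of points 2mm grid; x up, y left
x0,x1,y0,y1,r=0.25,1.0,-0.5,0.5,0.00125
H=int((x1-x0)/r);W=int((y1-y0)/r)
for n in('scene','side'):
    c=load(n+'0');w=cloud(c);im=np.zeros((H,W,3),np.uint8)
    ok=np.isfinite(w[...,0])&(w[...,2]<0.12)
    # plane-homography rectification at z=0.01
    M=np.linalg.inv(c['world_from_camera'])
    gx,gy=np.meshgrid(np.arange(H),np.arange(W),indexing='ij')
    P=np.stack([x1-gx*r,y1-gy*r,np.full(gx.shape,0.014),np.ones(gx.shape)],-1)@M.T
    u=c['fx']*P[...,0]/-P[...,2]+c['cx'];v=-c['fy']*P[...,1]/-P[...,2]+c['cy']
    cv2.imwrite('pics/top_%s.png'%n,cv2.remap(c['img'][:,:,::-1],u.astype(np.float32),v.astype(np.float32),cv2.INTER_CUBIC))
E
```

```text
(no output)
```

View pics/top_scene.png

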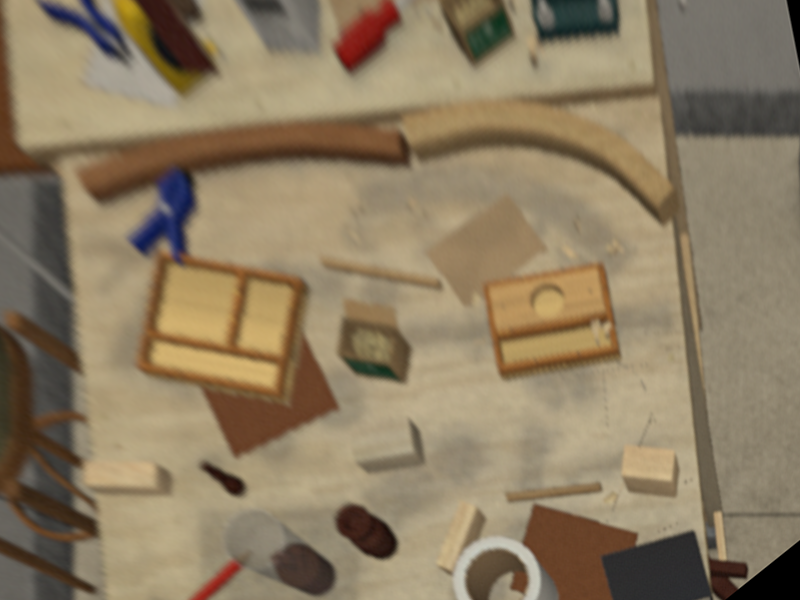

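View pics/top_side.png

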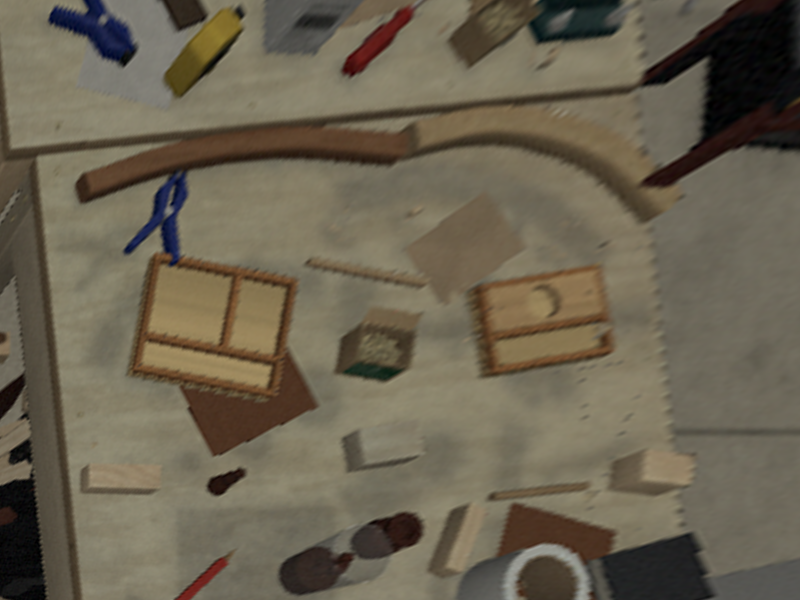

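```bash
python3 - <<'E'
from h import *
for n in('scene','side','wrist'):
    w=cloud(load(n+'0')).reshape(-1,3); w=w[np.isfinite(w[:,0])]
    for (x,y) in((.45,0.1),(.62,-.05),(.55,-.2),(.75,.05),(.75,-.3),(.5,.22)):
        m=(abs(w[:,0]-x)<.03)&(abs(w[:,1]-y)<.03)&(abs(w[:,2])<.05)
        print(n,x,y,m.sum(),np.round(np.median(w[m,2]),4) if m.sum() else None, np.round(w[m,2].std(),4))
    A=w[(w[:,0]>.35)&(w[:,0]<.8)&(abs(w[:,1])<.3)&(abs(w[:,2])<.012)]
    # bench plane
    print(np.round(np.linalg.lstsq(np.c_[A[:,:2],np.ones(len(A))],A[:,2],rcond=None)[0],4))
c=load('wrist0')
E
```

```text
scene 0.45 0.1 323 0.0016 0.0013
scene 0.62 -0.05 318 0.0015 0.0011
scene 0.55 -0.2 502 0.0035 0.0051
scene 0.75 0.05 209 0.0018 0.0025
scene 0.75 -0.3 503 0.0089 0.0106
scene 0.5 0.22 284 0.0021 0.005
[0.0022 0.0024 0.0012]
side 0.45 0.1 301 -0.0002 0.0016
side 0.62 -0.05 170 -0.0004 0.0018
side 0.55 -0.2 181 0.0028 0.005
side 0.75 0.05 202 -0.0005 0.003
side 0.75 -0.3 209 0.0046 0.0099
side 0.5 0.22 393 0.0003 0.0053
[ 0.0033  0.0025 -0.0011]
wrist 0.45 0.1 2496 -0.0 0.0008
wrist 0.62 -0.05 1769 -0.0002 0.0008
wrist 0.55 -0.2 629 0.0049 0.0046
wrist 0.75 0.05 2221 -0.0001 0.002
wrist 0.75 -0.3 1269 0.0005 0.0096
wrist 0.5 0.22 271 0.0006 0.0038
[0.0004 0.0023 0.0003]
```

View pics/wrist0.png

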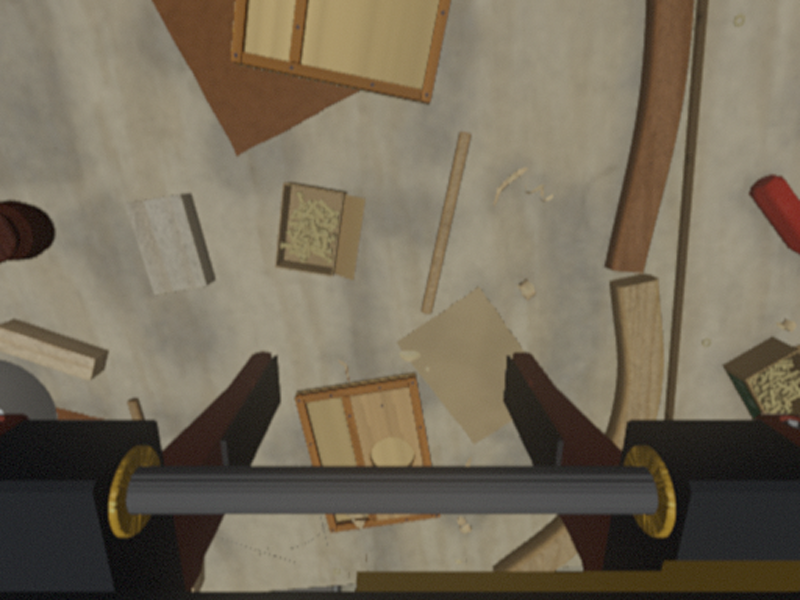

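Call:
{"method": "send_rows", "body": {"deltas": [[5,-2.5,-1.6,0,0,0,1],[5,-2.5,-1.6,0,0,0,1],[5,-2.5,-1.6,0,0,0,1],[5,-2.5,-1.6,0,0,0,1],[5,-2.5,-1.6,0,0,0,1],[5,-2.5,-1.6,0,0,0,1],[5,-2.5,-1.6,0,0,0,1]]}}

```text
time: 1.02
position: [0.5502, 0.1489, 0.2701]
eef_rot: [-179.9, 0.0, 89.9]
force: [0.7, -0.6, 0.0]
finger_gap: 1.001
grasp_force: 0.0
```

```bash
python3 -c "
from h import *
snap('wrist','wristA')"
```

Call:
{"method": "send_rows", "body": {"deltas": [[-9,-1,0,0,0,0,1],[-9,-1,0,0,0,0,1],[-9,-1,0,0,0,0,1],[-9,-1,0,0,0,0,1],[-9,-1,0,0,0,0,1],[-9,-1,0,0,0,0,1],[-9,-1,0,0,0,0,1],[-9,-1,0,0,0,0,1]]}}

```text
time: 2.08
position: [0.5201, -0.119, 0.2706]
eef_rot: [-180.0, -0.0, 90.1]
force: [-0.3, -0.4, 0.1]
finger_gap: 1.001
grasp_force: 0.0
```

```bash
python3 - <<'E'
from h import *
snap('wrist','wristB')
x0,x1,y0,y1,r=.33,.85,-.36,.36,.0009
H=int((x1-x0)/r);W=int((y1-y0)/r)
gx,gy=np.meshgrid(np.arange(H),np.arange(W),indexing='ij')
for n in('wristA','wristB'):
    c=load(n);M=np.linalg.inv(c['world_from_camera'])
    P=np.stack([x1-gx*r,y1-gy*r,np.full(gx.shape,0.014),np.ones(gx.shape)],-1)@M.T
    u=c['fx']*P[...,0]/-P[...,2]+c['cx'];v=-c['fy']*P[...,1]/-P[...,2]+c['cy']
    cv2.imwrite('pics/top_%s.png'%n,cv2.remap(c['img'][:,:,::-1],u.astype(np.float32),v.astype(np.float32),cv2.INTER_CUBIC))
    w=cloud(c);z=w[...,2]
    m=((z>.0055)&(z<.07)&(c['range_z']>.3)).astype(np.uint8)
    k,l,s,_=cv2.connectedComponentsWithStats(m)
    for i in range(1,k):
        q=w[l==i]
        if s[i,4]<60: continue
        zt=np.percentile(q[:,2],95); t=q[q[:,2]>zt-.005]
        (cx,cy),(a,b),th=cv2.minAreaRect((t[:,:2]*1000).astype(np.float32))
        print(n,s[i,:5],'c %.1f %.1f size %.0f %.0f th %.1f top %.4f'%(cx,cy,a,b,th,zt))
E
```

```text
wristA [ 121    0   30   49 1288] c 404.7 328.1 size 53 31 th 88.5 top 0.0194
wristA [  221     0   237   268 20121] c 676.1 154.8 size 324 376 th 6.1 top 0.0205
wristA [  446     0    66   268 13711] c 906.1 142.1 size 43 291 th 12.7 top 0.0217
wristA [  0  43  86  85 895] c 266.3 252.7 size 13 143 th 42.6 top 0.0089
wristA [131 105  21  18 266] c 400.4 219.4 size 11 12 th 89.0 top 0.0374
wristA [ 44 167  49  46 924] c 308.3 125.2 size 18 58 th 22.0 top 0.0678
wristA [  21  174   48   46 1625] c 271.9 109.8 size 35 63 th 24.9 top 0.0677
wristA [325 190  15  39 225] c 675.8 75.5 size 61 10 th 79.5 top 0.0101
wristA [ 239  214   49   52 1600] c 568.5 30.5 size 67 64 th 80.7 top 0.0318
wristA [ 166  219   38   51 1057] c 445.8 19.9 size 45 75 th 8.9 top 0.0230
wristA [  82  224   41   37 1088] c 326.4 32.0 size 40 42 th 88.5 top 0.0496
wristA [311 231  13  46 201] c 661.3 -1.8 size 82 10 th 79.5 top 0.0100
wristA [156 329  16  44 232] c 393.1 -194.8 size 10 99 th 5.8 top 0.0099
wristA [ 245  329   71   36 1823] c 604.1 -181.4 size 80 127 th 89.9 top 0.0145
wristB [343   0  37 109 793] 
[... 349 characters left out ...]
5
wristB [ 481   48   31  220 3272] c 892.2 -127.8 size 46 329 th 10.8 top 0.0109
wristB [406  83  13  15 109] c 738.3 -18.6 size 10 14 th 35.6 top 0.0206
wristB [ 385   82  110  206 6041] c 817.3 -168.4 size 322 81 th 77.3 top 0.0247
wristB [  78  113   67   38 1198] c 326.0 -73.7 size 22 86 th 68.6 top 0.0232
wristB [  18  141   91   84 4561] c 256.7 -138.4 size 104 102 th 18.0 top 0.0488
wristB [ 261  149   85  108 5775] c 604.8 -185.3 size 112 155 th 10.0 top 0.0150
wristB [156 168  18  58 362] c 390.2 -172.7 size 10 93 th 6.6 top 0.0103
wristB [  63  244   62   44 1283] c 272.2 -291.9 size 85 67 th 15.8 top 0.0183
wristB [168 260  28  38 887] c 409.4 -308.6 size 56 39 th 83.9 top 0.0308
```

View pics/top_wristA.png

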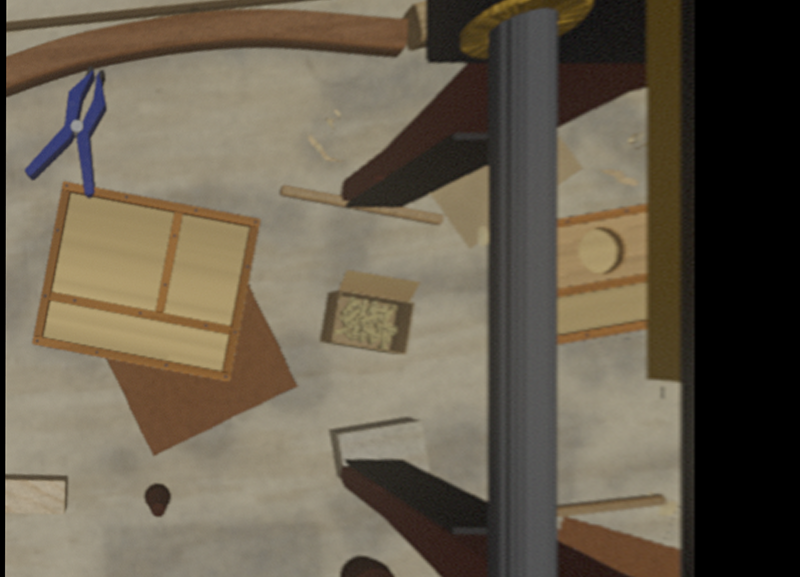

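View pics/top_wristB.png

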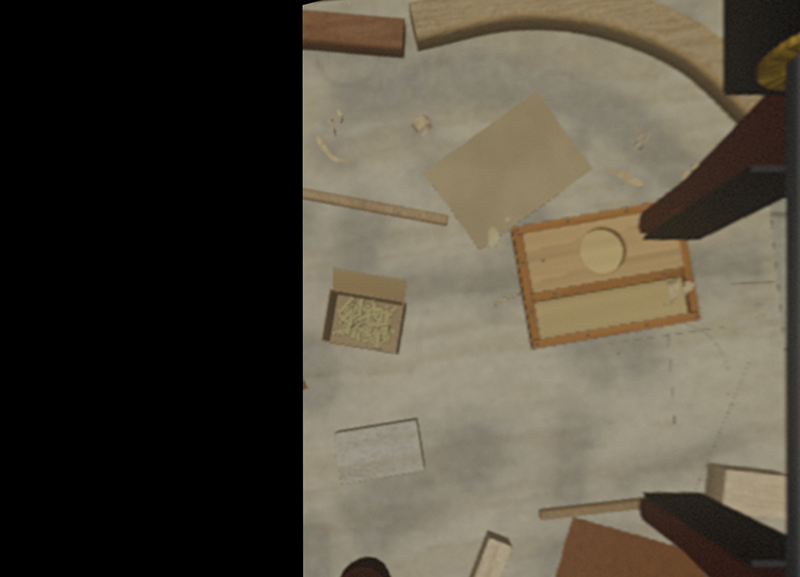

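```bash
cat >> h.py <<'E'
def rect(c,cx,cy,hx,hy,z0,z1,yaw=0):
    w=cloud(c).reshape(-1,3); a=np.radians(yaw); d=w[:,:2]-[cx,cy]
    l=np.c_[d@[np.cos(a),np.sin(a)],d@[-np.sin(a),np.cos(a)]]
    t=w[(abs(l[:,0])<hx)&(abs(l[:,1])<hy)&(w[:,2]>z0)&(w[:,2]<z1)]
    if len(t)<10: return len(t)
    (x,y),(p,q),th=cv2.minAreaRect((t[:,:2]*1000).astype(np.float32))
    return len(t),'c %.1f %.1f size %.0f %.0f th %.1f z %.4f'%(x,y,p,q,th,np.median(t[:,2]))
E
python3 - <<'E'
from h import *
for n in('wrist0','wristA','wristB','scene0','side0'):
    c=load(n)
    print(n,'LT',rect(c,.5964,.2273,.082,.098,.0095,.02,-10.6))
    print(n,'FT',rect(c,.605,-.185,.065,.085,.0095,.02,10))
    print(n,'D2',rect(c,.666,.035,.03,.095,.005,.02,-10))
    print(n,'D1',rect(c,.393,-.182,.025,.08,.005,.02,7))
    print(n,'foot',rect(c,.4,.219,.03,.03,.006,.05), rect(c,.4,.219,.03,.03,.03,.05))
E
```

```text
wrist0 LT (2028, 'c 586.3 172.8 size 68 150 th 79.1 z 0.0138')
wrist0 FT (3085, 'c 604.6 -185.9 size 112 156 th 10.0 z 0.0136')
wrist0 D2 (901, 'c 669.0 45.4 size 175 34 th 89.6 z 0.0087')
wrist0 D1 (89, 'c 386.5 -135.9 size 11 20 th 2.4 z 0.0083')
wrist0 foot 0 0
wristA LT (4196, 'c 600.3 228.6 size 182 156 th 79.2 z 0.0138')
wristA FT (1292, 'c 604.1 -181.4 size 80 127 th 89.9 z 0.0134')
wristA D2 (443, 'c 667.9 45.2 size 175 33 th 89.4 z 0.0084')
wristA D1 (238, 'c 393.1 -194.8 size 10 99 th 5.8 z 0.0083')
wristA foot (257, 'c 402.3 218.8 size 17 23 th 3.9 z 0.0247') (79, 'c 400.4 219.4 size 11 12 th 89.0 z 0.0364')
wristB LT 0
wristB FT (4265, 'c 604.4 -183.2 size 112 159 th 10.0 z 0.0137')
wristB D2 (813, 'c 666.7 24.2 size 135 10 th 79.2 z 0.0087')
wristB D1 (373, 'c 390.5 -175.6 size 10 99 th 6.6 z 0.0085')
wristB foot 0 0
scene0 LT (805, 'c 598.7 227.1 size 186 156 th 78.6 z 0.0145')
scene0 FT (1506, 'c 603.3 -183.5 size 117 163 th 10.5 z 0.0152')
scene0 D2 (146, 'c 670.0 41.0 size 169 38 th 89.3 z 0.0094')
scene0 D1 (252, 'c 390.8 -188.3 size 12 120 th 5.7 z 0.0096')
scene0 foot (84, 'c 398.4 213.6 size 18 20 th 82.2 z 0.0181') (18, 'c 397.5 216.0 size 9 10 th 26.9 z 0.0370')
side0 LT (869, 'c 598.7 228.4 size 185 158 th 79.2 z 0.0129')
side0 FT (595, 'c 604.4 -186.7 size 114 164 th 10.0 z 0.0133')
side0 D2 (100, 'c 666.5 41.6 size 173 31 th 88.2 z 0.0081')
side0 D1 (66, 'c 384.8 -187.1 size 22 124 th 7.9 z 0.0080')
side0 foot (78, 'c 396.7 220.8 size 21 15 th 41.8 z 0.0183') (15, 'c 398.5 220.0 size 8 10 th 28.7 z 0.0358')
```

```bash
python3 - <<'E'
from h import *
for n in('wrist0','wristA','scene0','side0'):
    print(n,rect(load(n),.666,.033,.015,.082,.005,.014,-10.3))
def T(c,yaw,p):
    a=np.radians(yaw);return np.round(np.array(c)+[[np.cos(a),-np.sin(a)],[np.sin(a),np.cos(a)]]@np.array(p),1)
L=(597,228.7);F=(604.6,-185.7)
for p in((-50,0),(21,-52),(21,35)):print(T(L,-10.8,p))
for p in((-31,0),(21,0)):print(T(F,10,p))
E
cat >> h.py <<'E'
from scipy.spatial.transform import Rotation as Ro
def go(x,y,z,psi,s=None):
    "units to a pose with tool down, from the commanded (here: measured) pose; s=(x,y,z,psi) to override"
    e=env.sense(); p=np.array(e['position']);R=Ro.from_euler('xyz',e['eef_rot'],degrees=True)
    if s is not None: p=np.array(s[:3]); R=Ro.from_euler('xyz',[180,0,s[3]],degrees=True)
    d=R.inv().apply(np.array([x,y,z])-p)/.03
    r=(R.inv()*Ro.from_euler('xyz',[180,0,psi],degrees=True)).as_rotvec(degrees=True)/10
    print(np.round(d,2),np.round(r,2))
E
```

```text
wrist0 (886, 'c 668.2 31.6 size 150 10 th 79.4 z 0.0086')
wristA (435, 'c 667.6 31.7 size 150 10 th 79.4 z 0.0084')
scene0 (143, 'c 666.5 30.0 size 149 11 th 79.7 z 0.0095')
side0 (99, 'c 665.9 31.1 size 152 13 th 79.0 z 0.0080')
[547.9 238.1]
[607.9 173.7]
[624.2 259.1]
[ 574.1 -191.1]
[ 625.3 -182.1]
```

```bash
python3 - <<'E'
from h import *
go(.668,.0316,.05,79.4,(.52,-.12,.271,90))
go(.548,.238,.016,79.2,(.668,.0316,.003,79.4))
E
```

```text
[5.05 4.93 7.37] [-0.   -0.    1.06]
[ 6.03 -5.2  -0.43] [ 0.   -0.    0.02]
```

Call:
{"method": "send_rows", "body": {"deltas": [[5.05,4.93,7.3,0,0,1.06,0.6],[5.05,4.93,7.3,0,0,1.06,0.6],[5.05,4.93,7.3,0,0,1.06,0.6],[5.05,4.93,7.3,0,0,1.06,0.6],[5.05,4.93,7.3,0,0,1.06,0.6],[5.05,4.93,7.3,0,0,1.06,0.6],[5.05,4.93,8.3,0,0,1.06,0.6],[5.05,4.93,8.93,0,0,1.06,0.6],[5.05,4.93,8.93,0,0,1.06,0.6],[5.05,4.93,8.93,0,0,1.06,0.6]]}}

```text
time: 3.38
position: [0.6684, 0.0313, 0.0039]
eef_rot: [179.9, -0.0, 79.4]
force: [-0.3, 0.3, -0.2]
finger_gap: 0.6
grasp_force: 0.0
```

Call:
{"method": "send_rows", "body": {"deltas": [[0,0,0,0,0,0,0],[0,0,0,0,0,0,0],[0,0,0,0,0,0,0],[0,0,0,0,0,0,0],[0,0,0,0,0,0,0],[0,0,0,0,0,0,0],[0,0,-0.7,0,0,0,0],[0,0,-1.4,0,0,0,0],[0,0,-2,0,0,0,0],[0,0,-2,0,0,0,0]]}}

```text
time: 4.62
position: [0.6695, 0.0316, 0.0656]
eef_rot: [179.8, -0.1, 79.4]
force: [0.2, 0.2, -0.9]
finger_gap: 0.102
grasp_force: 30.0
```

Call:
{"method": "send_rows", "body": {"deltas": [[2,-1.7,0,0,0,0,0],[3.5,-3,0,0,0,0,0],[5,-4.3,0,0,0,0,0],[6.03,-5.2,0,0,0,0.02,0],[6.03,-5.2,0,0,0,0.02,0],[6.03,-5.2,0,0,0,0.02,0],[6.03,-5.2,0.8,0,0,0.02,0],[6.03,-5.2,1.53,0,0,0.02,0],[6.03,-5.2,1.53,0,0,0.02,0],[6.03,-5.2,1.53,0,0,0.02,0]]}}

```text
time: 5.88
position: [0.5486, 0.2373, 0.0173]
eef_rot: [180.0, -0.0, 79.1]
force: [-1.3, -0.9, 0.2]
finger_gap: 0.103
grasp_force: 30.0
```

```bash
python3 - <<'E'
from h import *
c=snap('wrist','wC')
print(rect(c,.548,.238,.02,.09,.012,.04,-10.8))
cv2.imwrite('pics/wC.png',cv2.resize(c['img'][60:,:,::-1],(800,506)))
E
```

```text
(6948, 'c 548.0 238.0 size 180 40 th 79.2 z 0.0215')
```

View pics/wC.png

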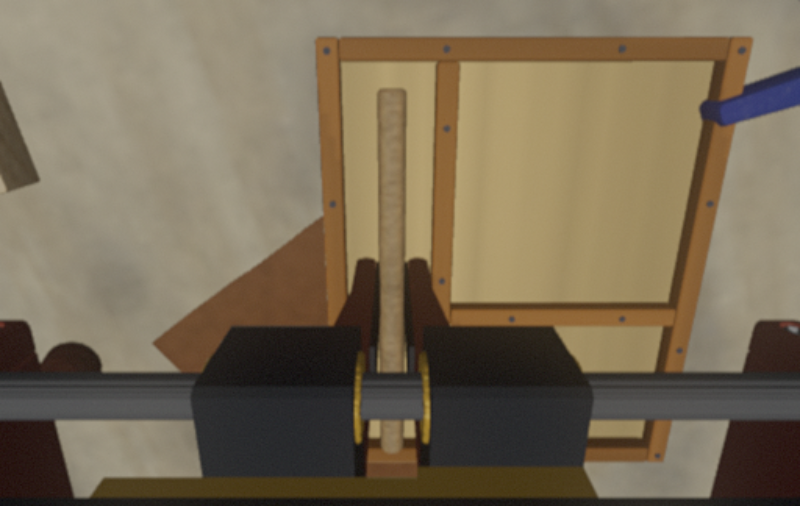

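```bash
python3 - <<'E'
from h import *
c=load('wC');w=cloud(c)
V=lambda r:int(r*512/800+60)
for name,u,v in(('dowel end',392,95),('dowel near',392,446),('fence far in',392,62),('fence far out',392,42),('fence near top',392,470),('L fence',337,200),('R fence',446,200),('rail far end',446,50),('far right corner',740,45),('near right corner',655,455)):
    uu,vv=int(u*.64),V(v); print(name,np.round(w[vv,uu],4))
a=np.radians(-10.8)
d=w[...,:2]-[.597,.2287];lx=d@[np.cos(a),np.sin(a)];ly=d@[-np.sin(a),np.cos(a)]
m=(abs(lx+.05)<.012)&(w[...,2]>.0165)&(w[...,2]<.027)&(abs(ly)<.09);m[:, :]&=True
print(np.percentile(ly[m],[0,1,99,100])*1e3, np.median(lx[m&(ly>.03)])*1e3)
m=(abs(ly)<.13)&(w[...,2]>.012)&(w[...,2]<.0155)&(lx>0.03)&(lx<.06)
print('tray y extent',np.percentile(ly[m],[0,.5,99.5,100])*1e3)
m=(abs(ly-.04)<.03)&(w[...,2]>.012)&(w[...,2]<.0155)&(abs(lx)<.08);print('tray x ',np.percentile(lx[m],[0,1,99,100])*1e3)
E
```

```text
dowel end [0.5629 0.3088 0.0263]
dowel near [0.5357 0.168  0.0242]
fence far in [0.5649 0.3192 0.0058]
fence far out [0.5661 0.3255 0.0145]
fence near top [5.286e-01 1.314e-01 5.000e-04]
L fence [0.5351 0.2739 0.013 ]
R fence [0.5756 0.2664 0.014 ]
rail far end [0.5839 0.319  0.0139]
far right corner [0.6824 0.3021 0.0143]
near right corner [0.6498 0.1307 0.014 ]
[-75.99692841 -72.82802914  73.20053546  74.09054085] -48.52068973190819
tray y extent [-91.55735963 -90.76417552  90.75793186  90.79746053]
tray x  [-74.6594595  -74.22169354  74.70799753  79.20428004]
```

Call:
{"method": "send_rows", "body": {"deltas": [[0,0,0,0,0,0,0.4],[0,0,0,0,0,0,0.4],[0,0,0,0,0,0,0.4],[0,0,0,0,0,0,0.4],[0,0,-1,0,0,0,0.4],[0,0,-2,0,0,0,0.4],[0,0,-4,0,0,0,0.8],[0,0,-4,0,0,0,0.8],[0,0,-4,0,0,0,0.8]]}}

```text
time: 7.05
position: [0.5475, 0.238, 0.1368]
eef_rot: [180.0, -0.0, 79.2]
force: [-0.5, -0.1, -0.2]
finger_gap: 0.696
grasp_force: 0.0
```

```bash
python3 - <<'E'
from h import *
c=snap('wrist','wD');w=cloud(c)
a=np.radians(-10.8)
d=w[...,:2]-[.597,.2287];lx=d@[np.cos(a),np.sin(a)];ly=d@[-np.sin(a),np.cos(a)]
m=(abs(lx+.05)<.0155)&(w[...,2]>.0105)&(w[...,2]<.04)&(abs(ly)<.08)
for s in(m&(ly>.02),m&(ly<-.02)): print(s.sum(),np.percentile(ly[s],[1,99])*1e3, np.median(lx[s])*1e3,np.percentile(w[s][:,2],[50,95]))
go(.4453,.0195,.06,99.4)
go(.4453,.0195,.06,99.4,(.548,.238,.137,79.2))
E
```

```text
579 [20.67619934 74.20865048] -48.26349594314576 [0.01473485 0.0163106 ]
448 [-73.12831768 -20.79382298] -48.12675728237498 [0.014562   0.01615165]
[-7.78 -1.96  2.54] [-0.01  0.   -2.02]
[-7.8  -2.    2.57] [ 0.    0.   -2.02]
```

Call:
{"method": "send_rows", "body": {"deltas": [[-7.8,-2.0,2.5,0,0,-2.02,0.85],[-7.8,-2.0,2.5,0,0,-2.02,0.85],[-7.8,-2.0,2.5,0,0,-2.02,0.85],[-7.8,-2.0,2.5,0,0,-2.02,0.85],[-7.8,-2.0,2.5,0,0,-2.02,0.85],[-7.8,-2.0,2.5,0,0,-2.02,0.85],[-7.8,-2.0,3.4,0,0,-2.02,0.85],[-7.8,-2.0,4.23,0,0,-2.02,0.85],[-7.8,-2.0,4.23,0,0,-2.02,0.85],[-7.8,-2.0,4.23,0,0,-2.02,0.85]]}}

```text
time: 8.35
position: [0.4458, 0.0202, 0.0104]
eef_rot: [180.0, 0.0, 99.5]
force: [0.1, 0.3, 0.3]
finger_gap: 0.85
grasp_force: 0.0
```

Call:
{"method": "send_rows", "body": {"deltas": [[0,0,0,0,0,0,0],[0,0,0,0,0,0,0],[0,0,0,0,0,0,0],[0,0,0,0,0,0,0],[0,0,0,0,0,0,0],[0,0,-0.7,0,0,0,0],[0,0,-1.4,0,0,0,0],[0,0,-2,0,0,0,0],[0,0,-2,0,0,0,0]]}}

```text
time: 9.48
position: [0.4458, 0.0194, 0.0708]
eef_rot: [179.9, 0.0, 99.4]
force: [-0.1, 0.8, -0.1]
finger_gap: 0.509
grasp_force: 30.0
```

```bash
python3 - <<'E'
from h import *
print(env.sense()['position'])
go(.6079,.1737,.016,169.2,(.4454,.0195,.07,99.4))
E
```

```text
[0.4458461  0.01938394 0.07082703]
[4.19 6.18 1.8 ] [ 0.    0.   -6.98]
```

Call:
{"method": "send_rows", "body": {"deltas": [[1,1.3,0,0,0,-1,0],[2,2.6,0,0,0,-2,0],[3,4,0,0,0,-3,0],[3.6,5.2,0,0,0,-4,0],[4.19,6.18,0,0,0,-5,0],[4.19,6.18,0,0,0,-6,0],[4.19,6.18,0,0,0,-6.98,0],[4.19,6.18,0,0,0,-6.98,0],[4.19,6.18,0.6,0,0,-6.98,0],[4.19,6.18,0.6,0,0,-6.98,0]]}}

```text
time: 10.72
position: [0.6058, 0.1731, 0.0496]
eef_rot: [-179.9, -0.2, 169.1]
force: [-0.4, 0.6, -1.6]
finger_gap: 0.513
grasp_force: 30.0
```

```bash
cat >> h.py <<'E'
def loc(w,c,yaw):
    a=np.radians(yaw);d=w[...,:2]-np.array(c);return d@[np.cos(a),np.sin(a)],d@[-np.sin(a),np.cos(a)]
E
python3 - <<'E'
from h import *
e=env.sense();print(e['position'],e['eef_rot'])
c=snap('wrist','wE');w=cloud(c);lx,ly=loc(w,(.597,.2287),-10.8)
m=(abs(lx-.021)<.06)&(abs(ly+.052)<.05)&(w[...,2]>.05)&(w[...,2]<.078)
print(m.sum(),np.percentile(lx[m],[0,1,50,99,100])*1e3,np.percentile(ly[m],[0,1,50,99,100])*1e3,np.percentile(w[m][:,2],[5,50,95]))
E
```

```text
[0.60576147 0.17314949 0.04960635] [-179.90210643   -0.20196344  169.086048  ]
9995 [-17.2542481  -16.97530438  10.63595681  49.73945504  51.07360834] [-83.80502998 -81.17282329 -52.55417972 -23.5756651  -20.83060259] [0.05871121 0.06138042 0.06808368]
```

View pics/wE.png

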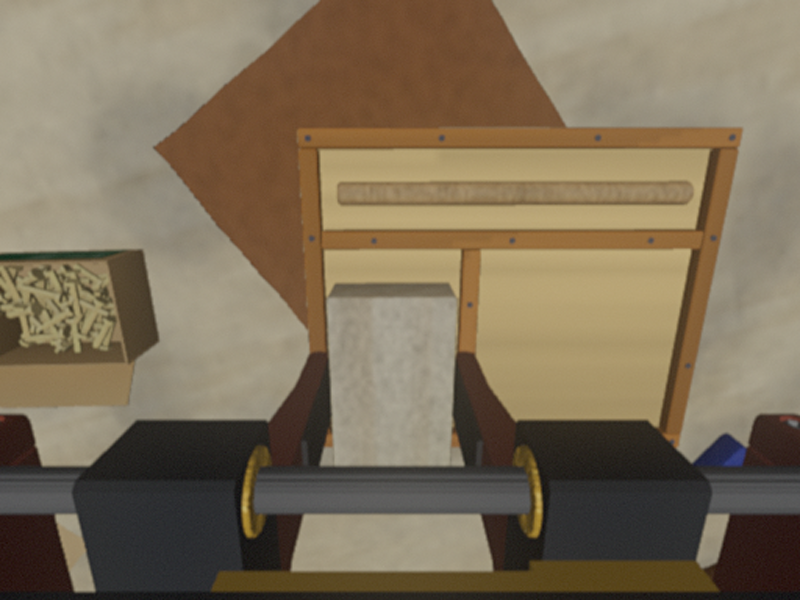

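Call:
{"method": "send_rows", "body": {"deltas": [[0.03,0,0.6,0,0,0,0],[0.03,0,1,0,0,0,0],[0.03,0,1.18,0,0,0,0],[0.03,0,1.18,0,0,0,0],[0.03,0,1.18,0,0,0,0]]}}

```text
time: 11.4
position: [0.6066, 0.1739, 0.0164]
eef_rot: [180.0, 0.0, 169.2]
force: [0.4, -1.1, -0.8]
finger_gap: 0.511
grasp_force: 30.0
```

Call:
{"method": "send_rows", "body": {"deltas": [[0,0,0,0,0,0,0.7],[0,0,0,0,0,0,0.7],[0,0,0,0,0,0,0.7],[0,0,0,0,0,0,0.7],[0,0,-1,0,0,0,0.7],[0,0,-2,0,0,0,0.7],[0,0,-4,0,0,0,1],[0,0,-4,0,0,0,1],[0,0,-4,0,0,0,1]]}}

```text
time: 12.52
position: [0.6063, 0.1738, 0.1365]
eef_rot: [180.0, 0.0, 169.2]
force: [-0.8, -0.4, 0.3]
finger_gap: 0.987
grasp_force: 0.0
```

```bash
python3 - <<'E'
from h import *
e=env.sense();print(e['position'],e['eef_rot'])
c=snap('wrist','wF');w=cloud(c);lx,ly=loc(w,(.597,.2287),-10.8)
m=(abs(lx-.021)<.06)&(abs(ly+.052)<.05)&(w[...,2]>.018)&(w[...,2]<.04)
print(m.sum(),np.percentile(lx[m],[1,99])*1e3,np.percentile(ly[m],[1,99])*1e3,np.percentile(w[m][:,2],[5,50,95]))
print(rect(c,.5687,.0305,.05,.05,.027,.05,-9.4))
go(.5687,.0305,.012,170.6,(.6079,.1737,.1366,169.2))
go(.6242,.2591,.018,169.2,(.5687,.0305,.012,170.6))
E
```

```text
[0.60626232 0.17382631 0.13651027] [1.79997392e+02 2.65177336e-03 1.69199842e+02]
3534 [-16.4648063   57.60676043] [-73.48445126 -29.32359974] [0.0268434  0.02802487 0.02914175]
(1171, 'c 568.1 30.1 size 67 64 th 80.4 z 0.0292')
[ 0.39 -4.93  4.15] [ 0.    0.   -0.14]
[-0.58  7.82 -0.2 ] [ 0.   -0.    0.14]
```

Call:
{"method": "send_rows", "body": {"deltas": [[0.1,-1.8,1,0,0,-0.14,1],[0.37,-3.5,2.4,0,0,-0.14,1],[0.37,-4.93,2.4,0,0,-0.14,1],[0.37,-4.93,2.4,0,0,-0.14,1],[0.37,-4.93,2.4,0,0,-0.14,1],[0.37,-4.93,2.4,0,0,-0.14,1],[0.37,-4.93,3.2,0,0,-0.14,1],[0.37,-4.93,3.8,0,0,-0.14,1],[0.37,-4.93,4.15,0,0,-0.14,1],[0.37,-4.93,4.15,0,0,-0.14,1]]}}

```text
time: 13.82
position: [0.5674, 0.031, 0.0113]
eef_rot: [-180.0, -0.1, 170.6]
force: [0.3, 0.5, 0.2]
finger_gap: 1.001
grasp_force: 0.0
```

Call:
{"method": "send_rows", "body": {"deltas": [[0,0,0,0,0,0,0],[0,0,0,0,0,0,0],[0,0,0,0,0,0,0],[0,0,0,0,0,0,0],[0,0,0,0,0,0,0],[0,0,-0.7,0,0,0,0],[0,0,-1.4,0,0,0,0],[0,0,-2,0,0,0,0],[0,0,-2,0,0,0,0]]}}

```text
time: 14.95
position: [0.5688, 0.0307, 0.0733]
eef_rot: [180.0, 0.1, 170.6]
force: [0.2, 0.1, -1.7]
finger_gap: 0.755
grasp_force: 30.0
```

Call:
{"method": "send_rows", "body": {"deltas": [[-0.15,2,0,0,0,0,0],[-0.3,4,0,0,0,0.14,0],[-0.45,6,0,0,0,0.14,0],[-0.56,7.82,0,0,0,0.14,0],[-0.56,7.82,0,0,0,0.14,0],[-0.56,7.82,0,0,0,0.14,0],[-0.56,7.82,0,0,0,0.14,0],[-0.56,7.82,0.7,0,0,0.14,0],[-0.56,7.82,1,0,0,0.14,0],[-0.56,7.82,1,0,0,0.14,0]]}}

```text
time: 16.2
position: [0.6218, 0.2585, 0.0404]
eef_rot: [-179.9, -0.1, 169.2]
force: [0.9, 1.0, -1.1]
finger_gap: 0.757
grasp_force: 30.0
```

```bash
python3 - <<'E'
from h import *
e=env.sense();print(e['position'],e['eef_rot'],e['force'])
c=snap('wrist','wG');w=cloud(c);lx,ly=loc(w,(.597,.2287),-10.8)
m=(abs(lx-.021)<.06)&(abs(ly-.035)<.07)&(w[...,2]>.052)&(w[...,2]<.068)
print(m.sum(),np.percentile(lx[m],[1,99])*1e3,np.percentile(ly[m],[1,99])*1e3)
E
```

```text
[0.62181691 0.25853755 0.04038331] [-1.79911646e+02 -1.39641592e-01  1.69166101e+02] [ 0.87586515  0.99307829 -1.14892002]
4964 [-13.40701695  45.73128355] [-5.63065186 74.54504307]
```

Call:
{"method": "send_rows", "body": {"deltas": [[0,0,0.4,0,0,0,0],[0,0,0.65,0,0,0,0],[0,0,0.78,0,0,0,0],[0,0,0.78,0,0,0,0],[0,0,0.78,0,0,0,0],[0,0,0.78,0,0,0,0]]}}

```text
time: 17.0
position: [0.6228, 0.2595, 0.0187]
eef_rot: [180.0, 0.0, 169.2]
force: [-1.2, -0.5, -0.3]
finger_gap: 0.76
grasp_force: 30.0
```

Call:
{"method": "send_rows", "body": {"deltas": [[0,0,0,0,0,0,0.95],[0,0,0,0,0,0,0.95],[0,0,0,0,0,0,0.95],[0,0,0,0,0,0,0.95],[0,0,-1,0,0,0,0.95],[0,0,-2,0,0,0,0.95],[0,0,-4,0,0,0,1],[0,0,-6,0,0,0,1],[0,0,-6,0,0,0,1],[0,0,-6,0,0,0,1]]}}

```text
time: 18.25
position: [0.6224, 0.2592, 0.1984]
eef_rot: [-180.0, -0.0, 169.2]
force: [0.8, 0.7, -0.7]
finger_gap: 0.999
grasp_force: 0.0
```

```bash
python3 - <<'E'
from h import *
e=env.sense();print(e['position'],e['eef_rot'],e['force'])
c=snap('wrist','wH');w=cloud(c);lx,ly=loc(w,(.597,.2287),-10.8)
for X,Y,hx,hy,z0 in((.021,.035,.06,.055,.03),(.021,-.052,.06,.03,.018),(-.05,0,.015,.08,.0105)):
    m=(abs(lx-X)<hx)&(abs(ly-Y)<hy)&(w[...,2]>z0)&(w[...,2]<.06)
    print(m.sum(),np.percentile(lx[m],[1,99])*1e3,np.percentile(ly[m],[1,99])*1e3,np.percentile(w[m][:,2],[5,50,95]))
E
```

```text
[0.62238273 0.25921182 0.19836549] [-1.79989912e+02 -1.86985328e-02  1.69198668e+02] [ 0.83202504  0.70333774 -0.71664262]
1176 [-12.49314711  50.73074141] [ 3.23914319 68.32772924] [0.03038053 0.03455037 0.03928833]
2505 [-16.58530576  56.89255781] [-73.10039431 -28.61396653] [0.02600415 0.02791425 0.02912667]
1139 [-53.91110119 -45.0387936 ] [-73.33660932  72.54059416] [0.01139501 0.01464873 0.01630836]
```

View pics/wH.png

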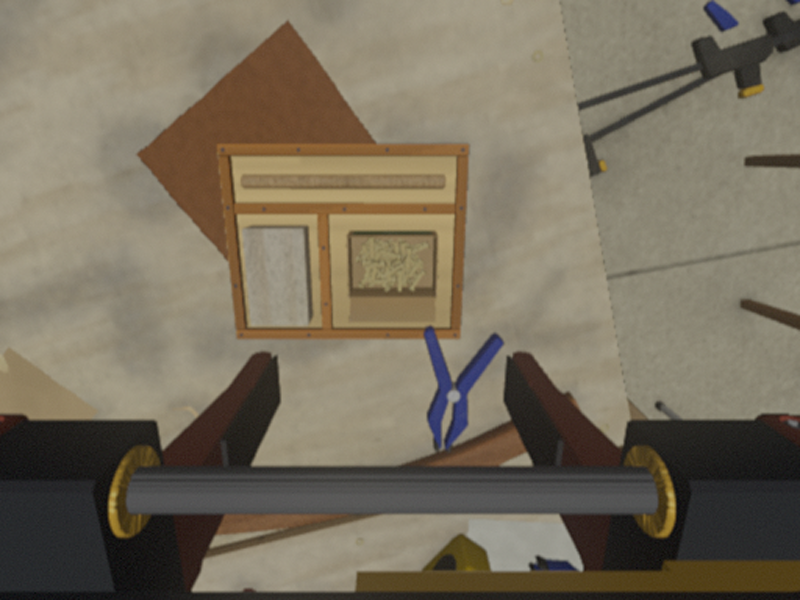

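```bash
python3 - <<'E'
from h import *
go(.392,-.186,.003,96.3,(.6233,.2591,.1985,169.2))
go(.5741,-.1911,.017,100,(.392,-.186,.003,96.3))
E
```

```text
[  4.79 -16.02   6.52] [ 0.   -0.    7.29]
[-0.84  6.01 -0.47] [ 0.    0.   -0.37]
```

Call:
{"method": "send_rows", "body": {"deltas": [[0.6,-2,0,0,0,1,0.6],[1.2,-4,1,0,0,2,0.6],[1.8,-6,2,0,0,3,0.6],[2.4,-8,3,0,0,4,0.6],[3,-10,3,0,0,5,0.6],[3.6,-12,3.5,0,0,6,0.6],[4.2,-14,4,0,0,7,0.6],[4.79,-16.02,4,0,0,7.29,0.6],[4.79,-16.02,4,0,0,7.29,0.6],[4.79,-16.02,4,0,0,7.29,0.6]]}}

```text
time: 19.55
position: [0.3897, -0.1863, 0.0773]
eef_rot: [-179.8, -0.1, 96.1]
force: [0.2, -0.1, 0.4]
finger_gap: 0.601
grasp_force: 0.0
```

```bash
python3 - <<'E'
from h import *
e=env.sense();print(e['position'],e['eef_rot'],e['time'])
c=snap('wrist','wI');print(rect(c,.392,-.186,.022,.075,.005,.014,6.3))
E
```

```text
[ 0.38967991 -0.18625941  0.07733771] [-1.79833404e+02 -1.10834932e-01  9.61023386e+01] 19.55
(1577, 'c 391.0 -186.4 size 10 119 th 6.5 z 0.0088')
```

View pics/wI.png

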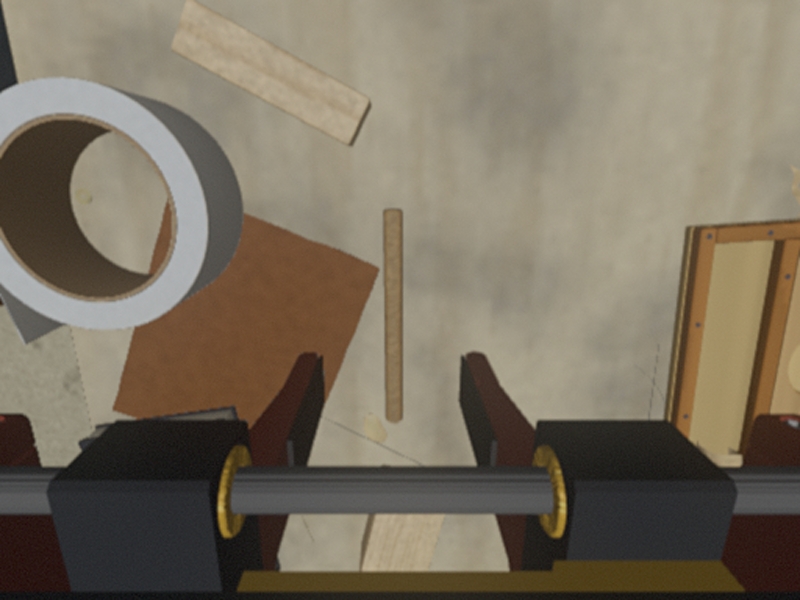

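Call:
{"method": "send_rows", "body": {"deltas": [[0,0,1.2,0,0,0,0.6],[0,0,2,0,0,0,0.6],[0,0,2.5,0,0,0,0.6],[0,0,2.5,0,0,0,0.6],[0,0,2.5,0,0,0,0],[0,0,2.5,0,0,0,0],[0,0,2.5,0,0,0,0],[0,0,2.5,0,0,0,0],[0,0,2.5,0,0,0,0],[0,0,2.5,0,0,0,0]]}}

```text
time: 20.85
position: [0.3917, -0.1859, 0.0039]
eef_rot: [180.0, 0.0, 96.3]
force: [-0.7, -0.6, 4.2]
finger_gap: 0.104
grasp_force: 30.0
```

Call:
{"method": "send_rows", "body": {"deltas": [[0,0,-0.7,0,0,0,0],[0,0,-1.4,0,0,0,0],[0,1,-2,0,0,0,0],[-0.4,3,-2,0,0,0,0],[-0.84,5,-2,0,0,-0.37,0],[-0.84,6.01,-2,0,0,-0.37,0],[-0.84,6.01,-2,0,0,-0.37,0],[-0.84,6.01,-1.3,0,0,-0.37,0],[-0.84,6.01,-1,0,0,-0.37,0],[-0.84,6.01,-1,0,0,-0.37,0]]}}

```text
time: 22.1
position: [0.5716, -0.1908, 0.0321]
eef_rot: [-179.8, -0.1, 100.0]
force: [0.7, -0.9, 0.1]
finger_gap: 0.099
grasp_force: 30.0
```

```bash
python3 - <<'E'
from h import *
e=env.sense();print(e['position'],e['eef_rot'],e['finger_gap'])
c=snap('wrist','wJ');w=cloud(c);lx,ly=loc(w,(.6046,-.1857),10)
print(rect(c,.6046,-.1857,.065,.085,.0095,.02,10))
m=(abs(lx+.031)<.008)&(abs(ly)<.09)&(w[...,2]>.033)&(w[...,2]<.046)
print(m.sum(),np.percentile(ly[m],[0,1,99,100])*1e3,np.median(lx[m])*1e3)
m=(abs(lx+.031)<.05)&(abs(ly)<.1)&(w[...,2]>.011)&(w[...,2]<.0165)
print(m.sum(),np.percentile(lx[m],[.5,99])*1e3,np.percentile(ly[m],[.5,99.5])*1e3)
m=(abs(lx+.031)<.015)&(abs(ly)<.065);print(np.percentile(w[m][:,2],[5,20,50]))
E
```

```text
[ 0.57157201 -0.19077823  0.03214135] [-1.79826994e+02 -9.60932781e-02  9.99642487e+01] 0.09943996080992178
(16984, 'c 601.7 -168.8 size 113 135 th 10.0 z 0.0139')
2656 [-59.7518688  -34.79950081  59.08339072  59.74976338] -32.28362045875027
9173 [-55.80327494  18.47248551] [-26.38477903  76.26221096]
[0.00568097 0.03658842 0.12751848]
```

View pics/wJ.png

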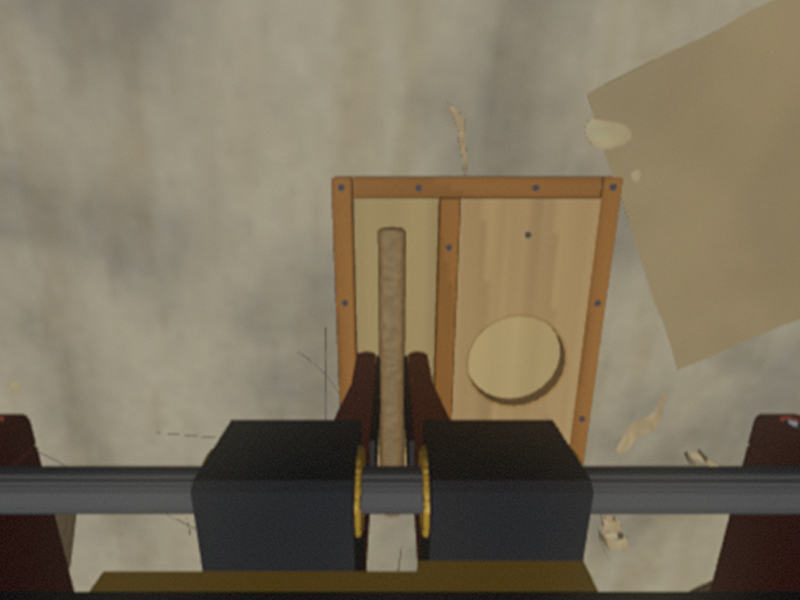

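```bash
python3 - <<'E'
from h import *
for n in('wristB','wrist0','scene0'):
    w=cloud(load(n));lx,ly=loc(w,(.6046,-.1857),10)
    for y in range(-70,-40,3):
        m=(abs(lx+.031)<.014)&(abs(ly*1e3-y)<1.5)
        if m.sum()>2: print(n,y,m.sum(),np.round(np.percentile(w[m][:,2],[10,50,90]),4),'lx at hi',np.round(lx[m&(w[...,2]>.008)]*1e3)[:6])
E
```

```text
wristB -70 59 [0.0054 0.0129 0.0147] lx at hi [-20. -18. -19. -17. -39. -38.]
wristB -67 41 [0.0046 0.006  0.0138] lx at hi [-31. -23. -36. -31. -30. -28.]
wristB -64 21 [0.0049 0.0057 0.0136] lx at hi [-30. -28. -27. -25.]
wristB -61 15 [0.0044 0.0056 0.0122] lx at hi [-21. -20.]
wristB -58 19 [0.0053 0.0139 0.0179] lx at hi [-17. -18. -23. -21. -19. -31.]
wristB -55 42 [0.005  0.0067 0.0178] lx at hi [-19. -21. -19. -35. -33. -32.]
wristB -52 51 [0.0052 0.0067 0.0186] lx at hi [-19. -37. -36. -33. -27. -25.]
wristB -49 37 [0.0049 0.006  0.0114] lx at hi [-34. -31. -30. -28.]
wristB -46 28 [0.0049 0.0058 0.0068] lx at hi []
wristB -43 32 [0.0044 0.0057 0.0072] lx at hi []
wrist0 -70 62 [0.0066 0.0114 0.0142] lx at hi [-19. -18. -29. -26. -22. -21.]
wrist0 -67 40 [0.0055 0.0097 0.0144] lx at hi [-30. -24. -21. -27. -24. -19.]
wrist0 -64 11 [0.0054 0.0062 0.0148] lx at hi [-31. -29. -28. -24.]
wrist0 -58 8 [0.0164 0.0172 0.0178] lx at hi [-21. -20. -18. -27. -26. -24.]
wrist0 -55 10 [0.0164 0.018  0.0186] lx at hi [-34. -31. -30. -29. -26. -25.]
scene0 -70 7 [0.0099 0.0154 0.0172] lx at hi [-27. -24. -26. -31. -31. -31.]
scene0 -67 10 [0.0076 0.0111 0.0163] lx at hi [-25. -30. -29. -33. -33. -32.]
scene0 -64 10 [0.0073 0.0084 0.0098] lx at hi [-17. -19. -31. -30. -33. -40.]
scene0 -61 10 [0.0067 0.008  0.0192] lx at hi [-21. -26. -18. -27. -34.]
scene0 -58 15 [0.0063 0.0079 0.0194] lx at hi [-22. -27. -30. -18. -34. -34.]
scene0 -55 14 [0.0068 0.0153 0.0192] lx at hi [-26. -23. -28. -31. -30. -34.]
scene0 -52 10 [0.0074 0.0167 0.0204] lx at hi [-20. -27. -31. -28. -30. -34.]
scene0 -49 8 [0.0054 0.0063 0.0078] lx at hi [-29.]
scene0 -46 8 [0.0064 0.0076 0.0082] lx at hi [-35. -34. -39.]
scene0 -43 9 [0.0069 0.0074 0.009 ] lx at hi [-17. -24. -41.]
```

Call:
{"method": "send_rows", "body": {"deltas": [[0.17,-0.25,0,0,0,0,0],[0.17,-0.25,0,0,0,0,0],[0.17,-0.25,0.3,0,0,0,0],[0.17,-0.25,0.53,0,0,0,0],[0.17,-0.25,0.53,0,0,0,0],[0.17,-0.25,0.53,0,0,0,0]]}}

```text
time: 22.9
position: [0.5653, -0.1873, 0.0176]
eef_rot: [-180.0, -0.0, 100.0]
force: [-0.7, -0.1, 0.2]
finger_gap: 0.104
grasp_force: 30.0
```

```bash
python3 - <<'E'
from h import *
e=env.sense();print(e['position'],e['eef_rot'],e['force'])
c=snap('wrist','wK');w=cloud(c);lx,ly=loc(w,(.6046,-.1857),10)
m=(abs(lx+.036)<.012)&(abs(ly)<.09)&(w[...,2]>.018)&(w[...,2]<.03)
for a in((-.09,-.03),(.03,.09)):
    s=m&(ly>a[0])&(ly<a[1]);print(s.sum(),np.percentile(ly[s],[1,99])*1e3,np.percentile(lx[s],[2,50,98])*1e3) if s.sum() else 0
E
```

```text
[ 0.56534518 -0.1873212   0.01758927] [-1.79989672e+02 -5.91905665e-03  9.99975787e+01] [-0.67795577 -0.11999086  0.15700734]
32 [-57.94709834 -30.10592957] [-42.95812635 -38.80138605 -29.54864869]
1080 [30.33315103 64.07005393] [-42.93152127 -38.3995851  -33.35296923]
```

Call:
{"method": "send_rows", "body": {"deltas": [[0,-0.07,0,0,0,0,0],[0,-0.07,0,0,0,0,0],[0,-0.07,0,0,0,0,0.4],[0,-0.07,0,0,0,0,0.4],[0,-0.07,0,0,0,0,0.4],[0,-0.07,-1,0,0,0,0.4],[0,-0.07,-2,0,0,0,0.4],[-1,-0.07,-4,0,0,0,0.8],[-2,-0.07,-4,0,0,0,0.8],[-2,-0.07,-4,0,0,0,0.8]]}}

```text
time: 24.2
position: [0.5745, -0.2486, 0.1389]
eef_rot: [179.9, 0.1, 99.9]
force: [0.7, 0.6, 0.2]
finger_gap: 0.703
grasp_force: 0.0
```

```bash
python3 - <<'E'
from h import *
e=env.sense();print(e['position'],e['eef_rot'])
c=snap('wrist','wL');w=cloud(c);lx,ly=loc(w,(.6046,-.1857),10)
for y in range(-66,70,6):
    m=(abs(lx+.031)<.014)&(abs(ly*1e3-y)<3); t=m&(w[...,2]>.0115)&(w[...,2]<.04)
    if t.sum()>3: print(y,t.sum(),'z95 %.4f'%np.percentile(w[t][:,2],95),np.round(np.percentile(lx[t],[3,50,97])*1e3,1))
M=cv2.convertScaleAbs(c['img'][:,:,::-1][:330,150:420]); cv2.imwrite('pics/wLc.png',cv2.resize(M,None,fx=1.8,fy=1.8,interpolation=cv2.INTER_CUBIC))
E
```

```text
[ 0.57446899 -0.24863758  0.13894508] [1.79867484e+02 9.99517097e-02 9.98833349e+01]
-66 49 z95 0.0157 [-38.5 -26.7 -18.7]
-60 36 z95 0.0190 [-30.9 -22.9 -17.6]
-54 131 z95 0.0189 [-43.1 -30.  -17.7]
-48 63 z95 0.0190 [-44.  -39.  -27.8]
-42 56 z95 0.0158 [-44.  -40.  -34.9]
-36 59 z95 0.0162 [-44.  -39.9 -34.9]
-30 58 z95 0.0164 [-43.9 -39.9 -34.9]
-24 56 z95 0.0162 [-43.9 -39.9 -35. ]
-18 57 z95 0.0161 [-43.8 -39.9 -35. ]
-12 62 z95 0.0160 [-43.8 -39.9 -35. ]
-6 63 z95 0.0164 [-43.7 -39.9 -35. ]
0 59 z95 0.0164 [-43.7 -38.9 -35. ]
6 70 z95 0.0161 [-43.7 -39.8 -35. ]
12 58 z95 0.0164 [-43.6 -39.8 -35. ]
18 69 z95 0.0163 [-43.6 -39.8 -35. ]
24 61 z95 0.0164 [-43.6 -39.8 -35.1]
30 72 z95 0.0161 [-44.3 -39.8 -35.1]
36 74 z95 0.0163 [-44.4 -39.8 -35.1]
42 72 z95 0.0161 [-44.2 -39.7 -35.1]
48 73 z95 0.0163 [-44.3 -39.7 -35.1]
54 73 z95 0.0162 [-44.3 -39.7 -35.1]
60 82 z95 0.0164 [-44.2 -39.7 -35.1]
66 38 z95 0.0155 [-44.  -36.1 -18.3]
```

View pics/wLc.png

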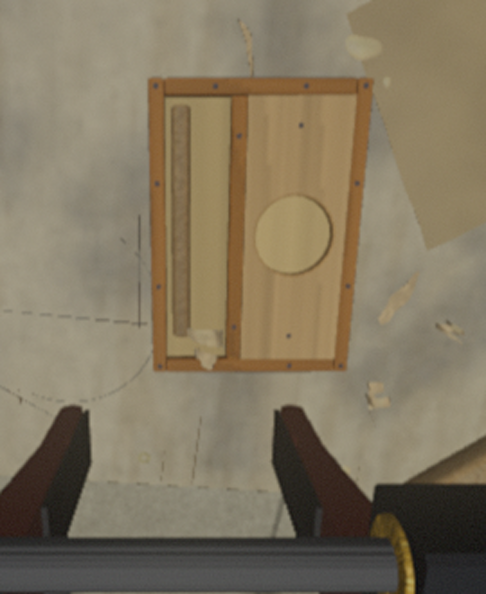

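```bash
python3 - <<'E'
from h import *
go(.4004,.2194,.08,90,(.5753,-.2485,.138,100))
E
```

```text
[16.37 -3.03  1.93] [-0. -0.  1.]
```

Call:
{"method": "send_rows", "body": {"deltas": [[2,-0.4,0,0,0,0,0.8],[4,-0.8,0,0,0,0,0.8],[6,-1.2,0,0,0,0.3,0.8],[8,-1.6,0,0,0,0.6,0.8],[10,-2,0,0,0,1,0.8],[12,-2.4,0,0,0,1,0.8],[14,-2.8,0.5,0,0,1,0.8],[16.37,-3.03,1,0,0,1,0.8],[16.37,-3.03,1.93,0,0,1,0.8],[16.37,-3.03,1.93,0,0,1,0.8]]}}

```text
time: 25.5
position: [0.3956, 0.2212, 0.0779]
eef_rot: [-179.7, 0.2, 90.2]
force: [0.1, -0.1, -0.4]
finger_gap: 0.805
grasp_force: 0.0
```

Call:
{"method": "send_rows", "body": {"deltas": [[0,0,0,0,0,0,0.8],[0,0,0,0,0,0,0.8]]}}

```text
time: 25.75
position: [0.3994, 0.2205, 0.0807]
eef_rot: [179.9, -0.0, 89.9]
force: [-0.1, -0.1, 0.2]
finger_gap: 0.802
grasp_force: 0.0
```

```bash
python3 - <<'E'
from h import *
e=env.sense();print(e['position'],e['eef_rot'])
c=snap('wrist','wM')
for z in((.006,.05),(.004,.012),(.012,.025),(.032,.05)):print(z,rect(c,.4,.219,.025,.025,*z))
E
```

```text
[0.3994257  0.2205292  0.08065841] [ 1.79948117e+02 -2.78317388e-02  8.99139647e+01]
(0.006, 0.05) (657, 'c 399.5 221.6 size 23 17 th 5.0 z 0.0250')
(0.004, 0.012) (186, 'c 399.1 221.7 size 24 17 th 4.9 z 0.0080')
(0.012, 0.025) (187, 'c 399.2 221.5 size 19 13 th 5.5 z 0.0146')
(0.032, 0.05) (209, 'c 399.8 218.8 size 12 12 th 89.3 z 0.0364')
```

View pics/wM.png

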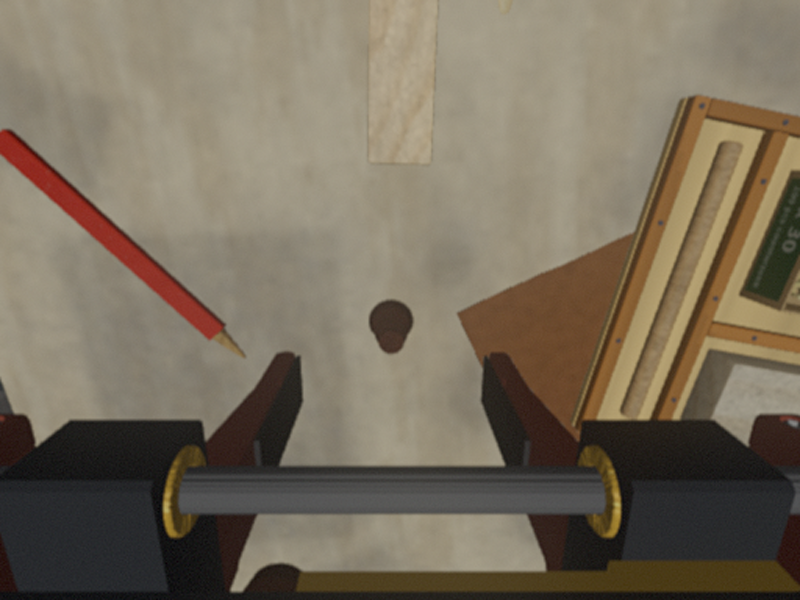

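Call:
{"method": "send_rows", "body": {"deltas": [[0,-0.03,1.2,0,0,0,0.8],[0,-0.03,2,0,0,0,0.8],[0,-0.03,2.52,0,0,0,0.8],[0,-0.03,2.52,0,0,0,0.8],[0,-0.03,2.52,0,0,0,0],[0,-0.03,2.52,0,0,0,0],[0,-0.03,2.52,0,0,0,0],[0,-0.03,2.52,0,0,0,0],[0,-0.03,2.52,0,0,0,0],[0,-0.03,2.52,0,0,0,0]]}}

```text
time: 27.05
position: [0.398, 0.2211, 0.0043]
eef_rot: [180.0, -0.0, 90.0]
force: [0.8, 0.2, 0.6]
finger_gap: 0.248
grasp_force: 29.5
```

```bash
python3 - <<'E'
from h import *
e=env.sense();print(e['position'],e['eef_rot'],e['finger_gap'])
go(.6253,-.1821,.07,100,(.3995,.2194,.0045,90))
E
```

```text
[0.39802331 0.22113776 0.00430647] [ 1.79992204e+02 -3.96246748e-03  9.00013209e+01] 0.2478826696592771
[-13.38   7.53  -2.18] [ 0.  0. -1.]
```

Call:
{"method": "send_rows", "body": {"deltas": [[0,0,-0.6,0,0,0,0],[0,0,-1.3,0,0,0,0],[-0.7,0.4,-2.2,0,0,0,0],[-2,1.1,-2.4,0,0,0,0],[-3.5,2,-2.4,0,0,0,0],[-5,2.8,-2.4,0,0,-0.2,0],[-6.5,3.7,-2.4,0,0,-0.4,0],[-8,4.5,-2.4,0,0,-0.6,0],[-9.5,5.3,-2.4,0,0,-0.8,0],[-11,6.2,-2.4,0,0,-1,0]]}}

```text
time: 28.3
position: [0.5841, -0.1105, 0.076]
eef_rot: [-180.0, -0.0, 100.1]
force: [1.0, 0.5, -0.5]
finger_gap: 0.247
grasp_force: 29.4
```

```bash
python3 - <<'E'
from h import *
e=env.sense();print(e['position'],e['eef_rot'],e['finger_gap'],e['grasp_force'])
E
```

```text
[ 0.58413017 -0.1105035   0.07601867] [-1.79957942e+02 -1.99877390e-02  1.00051655e+02] 0.2466536480551552 29.43648816676614
```

```bash
python3 - <<'E'
from h import *
go(.6253,-.1821,.04,100,(.5855,-.1106,.0765,100))
E
```

```text
[-2.58  0.89  1.22] [0. 0. 0.]
```

Call:
{"method": "send_rows", "body": {"deltas": [[-1,0.3,0,0,0,0,0],[-2,0.7,0,0,0,0,0],[-2.58,0.89,0,0,0,0,0],[-2.58,0.89,0.6,0,0,0,0],[-2.58,0.89,1.22,0,0,0,0],[-2.58,0.89,1.22,0,0,0,0],[-2.58,0.89,1.22,0,0,0,0]]}}

```text
time: 29.18
position: [0.6233, -0.1797, 0.0393]
eef_rot: [-180.0, -0.0, 100.1]
force: [0.4, -1.0, 0.6]
finger_gap: 0.251
grasp_force: 29.4
```

```bash
python3 - <<'E'
from h import *
e=env.sense();print(e['position'],e['eef_rot'],e['finger_gap'],e['grasp_force'])
c=snap('wrist','wN');w=cloud(c);lx,ly=loc(w,(.6046,-.1857),10)
m=(abs(lx-.021)<.04)&(abs(ly)<.03)&(w[...,2]<.007)&(w[...,2]>0)
print('hole vis',m.sum(),np.percentile(lx[m],[1,99])*1e3 if m.sum() else 0)
for z0,z1 in((.033,.045),(.045,.06),(.068,.08)):
    m=(abs(lx-.021)<.0095)&(abs(ly)<.03)&(w[...,2]>z0)&(w[...,2]<z1)
    print(z0,m.sum(),np.percentile(lx[m],[3,50,97])*1e3 if m.sum() else 0,np.percentile(ly[m],[3,50,97])*1e3 if m.sum() else 0)
cv2.imwrite('pics/wNc.png',cv2.resize(c['img'][150:350,150:400,::-1],None,fx=2.5,fy=2.5))
E
```

```text
[ 0.62333359 -0.17969326  0.03929429] [-1.79950336e+02 -2.76231200e-02  1.00050387e+02] 0.25130032097838556 29.43583589833679
hole vis 1725 [-18.90568578  60.63538125]
0.033 272 [11.79962067 21.20905087 30.12893033] [ 5.24851497  9.75144387 11.74466974]
0.045 538 [11.98125159 20.60934998 29.38764184] [-1.56613449  6.10615203  9.56906788]
0.068 447 [15.03864855 20.59630735 25.70137015] [-5.04723155  1.01950322  5.69930336]
```

View pics/wNc.png

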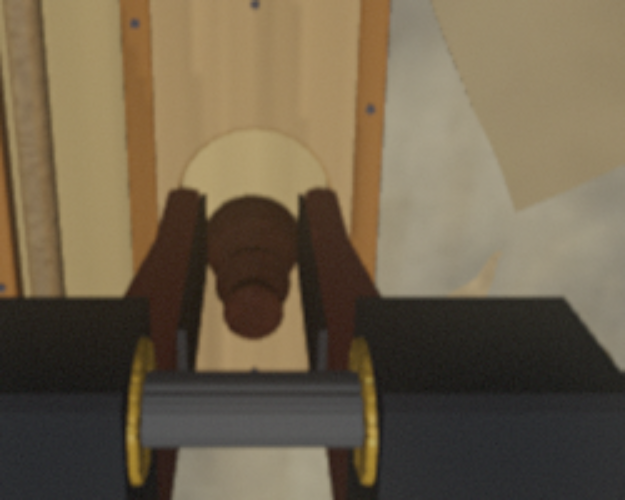

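Call:
{"method": "send_rows", "body": {"deltas": [[0,0,0.4,0,0,0,0],[0,0,0.7,0,0,0,0],[0,0,0.8,0,0,0,0],[0,0,0.8,0,0,0,0],[0,0,0.8,0,0,0,0],[0,0,0.8,0,0,0,0]]}}

```text
time: 29.98
position: [0.6239, -0.1806, 0.016]
eef_rot: [180.0, 0.0, 100.0]
force: [0.8, 0.7, -0.2]
finger_gap: 0.252
grasp_force: 29.4
```

Call:
{"method": "send_rows", "body": {"deltas": [[0,0,0,0,0,0,0.5],[0,0,0,0,0,0,0.5],[0,0,0,0,0,0,0.5],[0,0,0,0,0,0,0.5],[0,0,0,0,0,0,0.5],[0,0,-1,0,0,0,0.5],[0,0,-2,0,0,0,0.5],[0,0,-4,0,0,0,0.8],[-2,0,-5,0,0,0,0.8],[-2,0,-5,0,0,0,0.8]]}}

```text
time: 31.22
position: [0.6362, -0.243, 0.1691]
eef_rot: [179.7, 0.2, 99.9]
force: [0.2, 0.8, -0.8]
finger_gap: 0.787
grasp_force: 0.0
```

```bash
python3 - <<'E'
from h import *
e=env.sense();print(e['position'],e['finger_gap'],e['time'])
c=snap('wrist','wO');w=cloud(c);lx,ly=loc(w,(.6046,-.1857),10)
m=(abs(lx-.021)<.03)&(abs(ly)<.03)&(w[...,2]>.038)&(w[...,2]<.06)
print(m.sum(),np.percentile(lx[m],[3,50,97])*1e3,np.percentile(ly[m],[3,50,97])*1e3,np.percentile(w[m][:,2],[50,95]))
m=(abs(lx+.04)<.006)&(abs(ly)<.07)&(w[...,2]>.0115)&(w[...,2]<.03);print('dowel',np.percentile(w[m][:,2],[50,95]),np.percentile(ly[m],[1,99])*1e3)
cv2.imwrite('pics/wOc.png',cv2.resize(c['img'][:330,100:420,::-1],None,fx=1.8,fy=1.8))
snap('scene','sceneZ')
E
```

```text
[ 0.63621703 -0.24301923  0.16910604] 0.7870848552469787 31.225
134 [15.63626846 20.500781   26.25166992] [-6.06976142 -0.43851895  4.29040359] [0.04248922 0.04381254]
dowel [0.01476494 0.01635866] [-55.29419523  69.424204  ]
```

View pics/wOc.png

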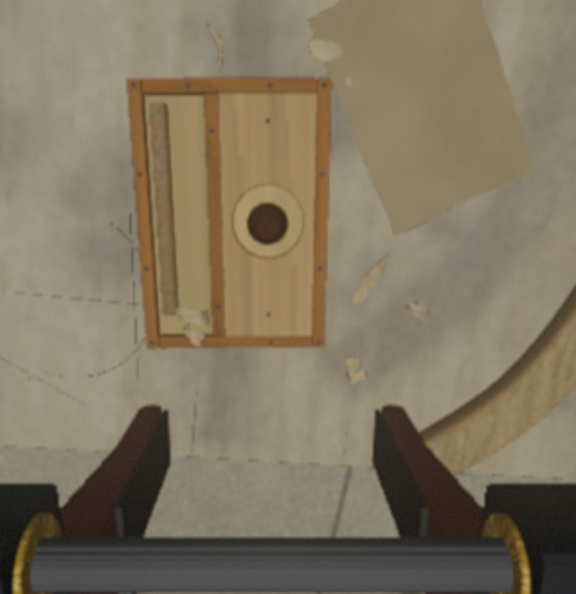

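Foot top is at 44 mm (6 mm floor plus 38 mm), upright and centred in the hole. The dowel lies flat. I'm handing in.

```bash
python3 -c "
from cell import env
print(env.hand_in())"
```

```text
the job is handed in; nothing more can be done
None
```

Both kits are made up and handed in at about 31 s: the wrist camera's depth readings showed all five parts down on the floors of their places and let go, and I did not touch the other offcuts.

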